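Hold the check standard in the photometer

ROBOT

A 6-joint arm with a two-finger parallel gripper is mounted at the origin on the work surface. World frame = base frame: x ahead of the robot, y to its left, z up, the work surface at z = 0. Lengths are in mm, angles in rad, forces in N, time in s.
With the tool pointing down it reaches from about 350 to 975 mm from the base axis. Payload 7.1 kg.
Tool frame: the origin (TCP) lies between the finger pads, 19 mm behind the fingertips; this is the grasp point; z points along the fingers, y is the line along which they close (so a half turn about z gives the same grasp; the last joint's range is limited). The gripper opens to 88 mm and grips with 3 to 60 N. Pads are 20 mm wide; open, the fingers measure 115 mm over their backs; the gripper's body (75 mm by 178 mm) begins 61 mm behind the grasp point.
Start: joints at [-1.174, 0.423, 1.63, -0, 1.089, -0.019], TCP at [252.466, -571.722, 241.375] pointing down, gripper open.
Joint ranges: [-3, 3], [-0.9, 2.11], [0.09, 2.58], [-1.31, 4.45], [0.11, 2.69], [-2.54, 2.54]. Speed limits (rad/s): [2.39, 2.39, 3.01, 3.14, 3.14, 3.14].

INTERFACE

Orientations are given as a rotation vector (axis times angle).
In Python, from workcell import status, optics, ctrl gives the robot as it stands. The module is installed in compiled form; this text tells all that it offers.
- The arm moves only by the shell command python3 -m inch 'ROWS'. ROWS is JSON, a list that holds one entry, the list of rows, each a list of 7 numbers: the shift along the tool's x, y, z in mm, then the turn, a rotation vector about the tool's x, y, z in rad, then the opening in per cent of the stroke, from 0 (shut) to 100 (fully open). A call has 1 to 20 rows; each row is the pose to reach, as a shift and turn from the pose commanded when the call began, along the tool's axes at that moment; what a row does not reach only later rows make up. A row lasts 1/10 s, in which the tool goes at most 50 mm and 8.59 degrees, less where a joint would pass 70% of its speed; a pose out of reach is approached as far as the arm can. A call with a gripper value outside its range is refused whole. The fingers move at their own pace and stop on an object; the grip force is fixed at half the most. Time passes only in rows, so rows that repeat a pose let the fingers close. It gives the time, the measured TCP pose, the force, the opening and the grip force at its end, in the units of the state.
- status.get_obs(): the state, without advancing time (a new reading comes with each control period).
- optics.get_image(name): name is "side" or "top" or "wrist"; returns a dict with "frame" (480x640x3 uint8, red, green, blue), "fx", "fy", "cx", "cy" (pixels), "rvec" (rotation vector, rad) and "tvec" (3), from world to camera coordinates, as OpenCV has them; the wrist camera has in their place "hand_eye" (4x4, takes a point from camera to tool coordinates, whose origin is the TCP and whose axes are the flange's). Camera axes: x right, y down, z forward; pixel columns grow to the right and rows downward; lengths in mm; the calibration is good to about 2 mm. The wrist camera is an equidistant fisheye: a pixel r from the principal point sees the ray r / f radians off the axis. A picture is of the moment at which its call begins: read the wrist's pose just before it. There is no depth.
- ctrl.close_job(): hands the job in; it is judged then, once.
The state is a dict: "t": time; "qpos": joint angles; "qvel": joint speeds; "joint_torque": joint torques, N m; "ee_pos": TCP position; "orientation": TCP orientation; "ft_force": force on the tool from outside, world axes, zero at the start; "moment": the same for the moment, N m; "width": finger opening in mm; "grasp_force": force on a finger pad.
Only numpy, scipy, OpenCV 4.12 (cv2) and the standard library are available. Lean on these libraries where they do the work, as an engineer would, in place of code of your own. Each camera call takes 0.05 s, during which the arm holds its last target. There are 200 camera calls.

TASK

Take the slim flat-bladed check standard (the one whose blade fits the photometer's slot) out of its compartment in the tray and pass its blade down through the slot, against the spring inside, until its collar meets the metal plate. Keep hold of its grip and finish like that, still gripping it and pressing it fully down, since the spring pushes it out again if it is let go. Leave the other two standards and the dropper bottle, jar and beaker standing where they are.

Things in the scene. Friction and masses are not known exactly. Their poses are not given: they have to be found in the camera images.
- slim_standard: Standard to use, upright in a compartment. Bottom up: black blade 34 x 18 mm, 50 mm long, glass-paned (lowest 6 mm tapers 2 mm a side); aluminium collar 48 x 32 x 6 mm (50-56 mm above the foot); grip bar 30 x 14 mm, 28 mm high (56-84 mm). 60-130 g. Origin: centre of foot underside; z up; x along the 34 and 30 mm sides, y along the 18 and 14 mm ones. Same when turned half round about z.
- slim_head (a point): Middle of that standard's grip bar, 70 mm above its foot, 14 mm above the collar's upper face; axes as the standard's.
- wide_standard: Check standard of the same build, but its blade is 46 x 18 mm and its collar 60 x 32 mm: too wide for the slot. Stands in another compartment; leave it. Same axes and heights, origin under the foot.
- round_standard: Check standard with a round black stem of 34 mm diameter and a round 48 mm collar, same grip bar and heights: does not fit the slot. Stands in another compartment; leave it. Origin under the foot.
- tray: Grey fixed tray 82 x 236 mm and 35 mm high, floor 5 mm thick, with walls across its length making three compartments in a row along its y, 77 mm apart, each 72 mm long in x and about 72 mm in y. Origin: centre of the underside, z up.
- reader: The photometer: fixed white box 200 mm (x) by 160 mm (y), 95 mm high at its aluminium slot plate (120 x 140 mm), with a sloped grey control panel on the -x side of its top. The slot is in the middle of the plate, 30 mm towards +x from the box's centre. Origin: centre of the underside, z up.
- slot (a point): Centre of the slot's mouth on the plate's top, 95 mm above the table. Slot goes straight down, 36 mm along y and 20 mm along x (photometer axes): 2 mm more than the blade each way; 1 mm bevel at the mouth. Plate 12 mm thick, below it the well is 48 x 32 mm. Blade fully in: the standard's origin is 50 mm below this point, its collar on the plate.
- platform (a joint): Spring platform inside the well, 36 mm below the mouth: 0 when up, grows as it is pushed down (m), travel 16 mm. The blade meets it when 36 mm deep and has pushed it 14 mm when the collar is on the plate. It pushes back with 3 N at first and 6.5 N at 14 mm, enough to lift the standard when released.
- dropper: Amber dropper bottle, 28 mm diameter, 70 mm high, upright on the table between tray and photometer; leave it. Origin under its foot.
- jar: Capped clear sample jar, 48 mm diameter, 55 mm high, upright on the table between tray and photometer; leave it. Origin under its foot.
- beaker: Glass beaker, 64 mm diameter, 80 mm high, upright on the table between tray and photometer, farthest out; leave it. Origin under its foot.

How it is judged (in metres and radians):
On the way:
1. the slim standard is held by the fingers, lifted clear above the tray and the photometer (height (world z) of slim_standard above 0.1 m and contact force between slim_standard and the fingers above 1 N), for 0.2 s.
At the end, for the whole second after the job is handed in: Blade in slot, collar at most 3.5 mm above the plate, centred within 4 mm, upright within 4.5 deg, platform down over 10.5 mm, fingers still on the grip bar (TCP within 28 mm of its middle, over 2 N), nothing moving; named others upright, within 30 mm of their start (z of slim_standard in the frame of slot below -0.0465 m and horizontal distance between slim_standard and slot below 0.004 m and angle between the z axis of slim_standard and the z axis of reader, either way round below 0.08 rad and angle between the x axis of slim_standard and the y axis of reader, either way round below 0.12 rad and value of joint platform above 0.0105 m and contact force between slim_standard and the fingers above 2 N and distance between slim_head and the grasp point below 0.028 m and linear speed of slim_standard below 0.02 m/s and distance of each of wide_standard, round_standard, dropper, jar, beaker from where it was at the start of the episode below 0.03 m and angle between each of wide_standard, round_standard, dropper, jar, beaker's own z axis and vertical below 0.5 rad); the arm keeps its last pose, push and grip.
It fails at once if another thing is shoved more than 30 mm away or tipped over (distance of any of wide_standard, round_standard, dropper, jar, beaker from where it was at the start of the episode above 0.03 m or angle between any of wide_standard, round_standard, dropper, jar, beaker's own z axis and vertical above 0.5 rad).
It fails at once if the standard is forced onto the photometer with more than 80 N (contact force between slim_standard and reader above 80 N).
It also fails if it takes over 42 s, if anything falls off the work surface, if the arm or the gripper's body presses on something with over 40 N, if the wrist force passes 120 N, or if a joint passes its speed limit or range.

## Working session

There is one attempt and no reset: what is moved stays moved. The work goes in short steps, Python scripts to look and compute and a shell command to move; the robot and the scene stay as the last step left them, time stands still between calls to the robot, and variables do not carry over. Pictures are saved under pics/ and viewed, at most 10 in all, crops included, and the job is handed in when it is done.

```bash
mkdir -p pics
python3 - <<'E'
from workcell import status, optics
import cv2,pickle
o=status.get_obs();print(o)
d={}
for n in("side","top","wrist"):
    d[n]=optics.get_image(n);cv2.imwrite(f"pics/{n}0.png",cv2.cvtColor(d[n]["frame"],cv2.COLOR_RGB2BGR))
    print({k:v for k,v in d[n].items() if k!="frame"})
pickle.dump((o,d),open("d0.pkl","wb"))
E
```

```text
{'t': 0.0, 'qpos': array([-1.17399978e+00,  4.23835578e-01,  1.63070213e+00,  9.31635142e-06,
        1.08859604e+00, -1.90025362e-02]), 'qvel': array([ 9.92135084e-05,  1.02584351e-04,  1.18292292e-03,  1.58704511e-03,
        5.54041730e-04, -6.96339153e-04]), 'joint_torque': array([-3.36805912e-03, -5.44632447e+01, -2.73669201e+01,  6.39476837e-02,
        2.25684489e-02, -1.02993488e-04]), 'ee_pos': array([ 252.267611  , -571.24065392,  240.60019726]), 'orientation': array([-3.07246231e+00, -6.48121432e-01,  4.41613509e-04]), 'ft_force': array([-0.19652108, -0.89734103, -0.16348221]), 'moment': array([-0.02730058, -0.04125366,  0.03749154]), 'grasp_force': 0.0, 'width': 88.17783665082821}
{'fx': 461.41381966017013, 'fy': 461.41381966017013, 'cx': 324.93770061742356, 'cy': 234.6173337204895, 'rvec': array([ 2.26512327, -0.87100467,  0.33789968]), 'tvec': array([-437.96571558,  330.94516122,  584.47928875])}
{'fx': 447.4849472062663, 'fy': 447.4849472062663, 'cx': 318.6509985430205, 'cy': 243.6983529667507, 'rvec': array([ 2.19238022, -2.23794938,  0.04157928]), 'tvec': array([ -3.88464976, 561.82177171, 944.81945409])}
{'fx': 371.64829954431775, 'fy': 371.64829954431775, 'cx': 322.13385773949454, 'cy': 240.04818099382607, 'hand_eye': array([[-1.28381489e-04, -9.58541884e-01, -2.84951646e-01,
         7.89698292e+01],
       [ 9.99999907e-01, -5.76260340e-06, -4.31153081e-04,
         2.90257774e-01],
       [ 4.11636223e-04, -2.84951675e-01,  9.58541795e-01,
        -1.42716050e+02],
       [ 0.00000000e+00,  0.00000000e+00,  0.00000000e+00,
         1.00000000e+00]])}
```

View pics/top0.png

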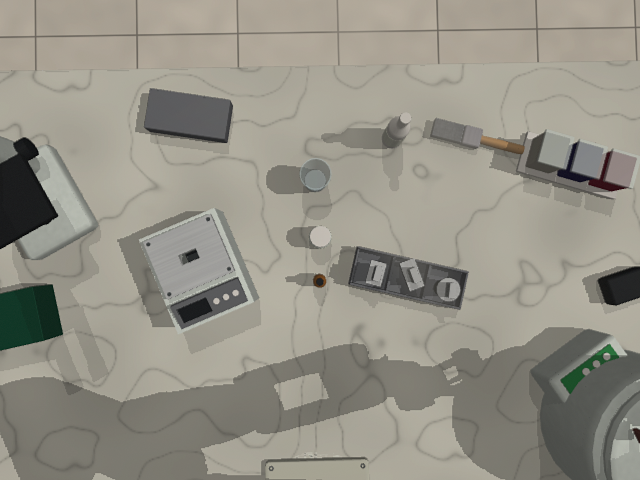

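View pics/side0.png

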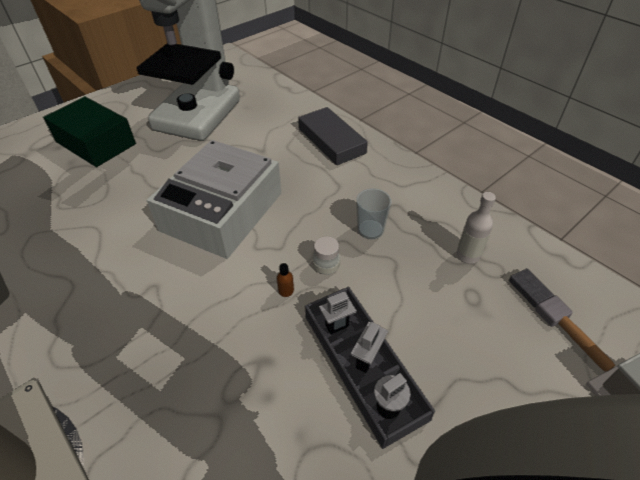

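Top view: reader near (197,265), slot (190,257), tray (408,278), with standards at (375,272), (411,275) and the round one at (448,289). I need a zoom to tell slim from wide.

Run:
```python
import cv2,numpy as np
a=cv2.imread("pics/top0.png");s=cv2.imread("pics/side0.png")
A=cv2.resize(a[240:316,340:475],None,fx=5.9,fy=5.9,interpolation=cv2.INTER_CUBIC)
cv2.imwrite("pics/tray_zoom.png",A[:, :800])
B=cv2.resize(a[200:340,115:265],None,fx=4,fy=4,interpolation=cv2.INTER_CUBIC)
cv2.imwrite("pics/reader_zoom.png",B)
```

```text
(no output)
```

View pics/tray_zoom.png

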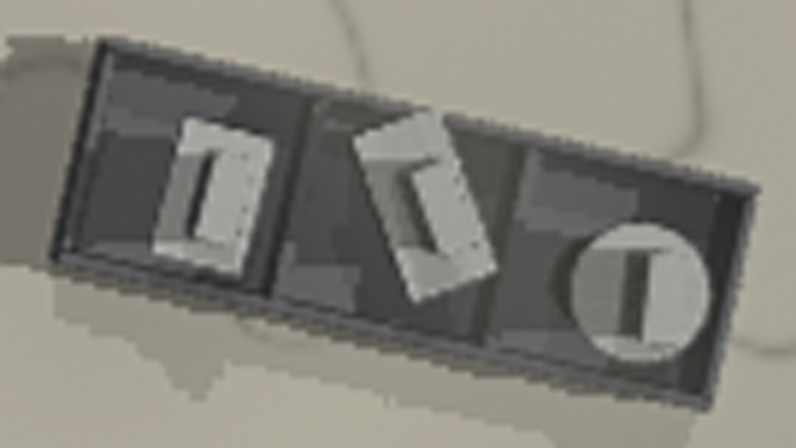

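View pics/reader_zoom.png

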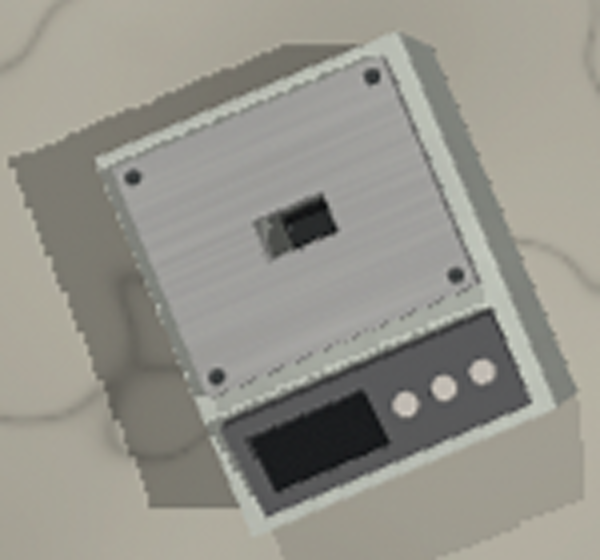

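Slim is the leftmost (collar corners in the zoom (187,118),(274,147),(240,277),(153,262)); the middle one is longer, so it is the wide one. Slot corners are about (252,216),(322,193),(338,235),(270,260), and the plate screws are (133,177),(372,77),(456,275),(217,377).

```bash
cat > h.py <<'E'
import numpy as np,cv2
from scipy.spatial.transform import Rotation as R
def ray(im,px,z):
    "pixels -> world points on plane z (top/side cameras)"
    K=np.array([[im['fx'],0,im['cx']],[0,im['fy'],im['cy']],[0,0,1]])
    M=R.from_rotvec(im['rvec']).as_matrix();c=-M.T@im['tvec']
    d=(M.T@np.linalg.inv(K)@np.c_[px,np.ones(len(px))].T).T
    return c+d*((z-c[2])/d[:,2])[:,None]
def wray(im,obs,px,z):
    "same for wrist fisheye"
    q=np.array(px,float)-[im['cx'],im['cy']];r=np.hypot(*q.T);th=r/im['fx']
    d=np.c_[q*(np.sin(th)/np.maximum(r,1e-9))[:,None],np.cos(th)]
    T=np.eye(4);T[:3,:3]=R.from_rotvec(obs['orientation']).as_matrix();T[:3,3]=obs['ee_pos'];T=T@im['hand_eye']
    d=d@T[:3,:3].T;c=T[:3,3]
    return c+d*((z-c[2])/d[:,2])[:,None]
def shift(obs,target,yaw):
    "tool-frame shift; and tool turn to put tool y at world angle yaw (mod pi), pointing down"
    M=R.from_rotvec(obs['orientation'])
    s=M.inv().apply(np.array(target)-obs['ee_pos'])
    y=np.array([np.cos(yaw),np.sin(yaw),0]);ts=[]
    for k in(1,-1):
        yy=k*y;zz=np.array([0,0,-1]);G=R.from_matrix(np.c_[np.cross(yy,zz),yy,zz]);ts.append((M.inv()*G).as_rotvec())
    return s.round(1),[t.round(3) for t in ts]
E
python3 - <<'E'
from h import *;import pickle
o,d=pickle.load(open("d0.pkl","rb"));t=d['top']
u=lambda p,f,ox,oy:(np.array(p)+.5)/f-.5+[ox,oy]
c=ray(t,u([(187,118),(274,147),(240,277),(153,262)],5.9,340,240),61)
print(c.round(1),c.mean(0))
L=(c[3]-c[0]+c[2]-c[1]);print("slim long dir deg",np.degrees(np.arctan2(L[1],L[0])),np.linalg.norm(L)/2)
tr=ray(t,u([(98,40),(760,187),(710,408),(55,260)],5.9,340,240),35);print("tray",tr.mean(0),np.degrees(np.arctan2(*(tr[1]-tr[0]+tr[2]-tr[3])[1::-1])),np.linalg.norm(tr[1]-tr[0]))
w=ray(t,u([(352,137),(440,110),(497,268),(415,300)],5.9,340,240),61);print("wide",w.mean(0))
s=ray(t,u([(252,216),(322,193),(338,235),(270,260)],4,115,200),95);print("slot",s.mean(0))
p=ray(t,u([(133,177),(372,77),(456,275),(217,377)],4,115,200),95);print("plate",p.mean(0),p.round(1))
L=p[1]-p[0]+p[2]-p[3];M=p[0]-p[3]+p[1]-p[2];print(np.degrees(np.arctan2(L[1],L[0])),np.degrees(np.arctan2(M[1],M[0])))
for n,q,z in(("dropper",(320,281),70),("jar",(320,237),55),("beaker",(315,170),80)):print(n,ray(t,[q],z))
print(shift(o,[*c.mean(0)[:2],240],np.arctan2(0,1)))
E
```

```text
[[ 526.2 -119.7   61. ]
 [ 515.8 -149.1   61. ]
 [ 471.9 -136.5   61. ]
 [ 477.6 -107.    61. ]] [ 497.87058524 -128.07694532   61.        ]
slim long dir deg 164.66190110109406 47.97191644148584
tray [ 487.31897242 -199.02585393   35.        ] -103.81015632090926 238.06085488063093
wide [ 495.39840769 -200.48255403   61.        ]
slot [540.68302016 236.31732625  95.        ]
plate [540.53571101 236.73796009  95.        ] [[565.8 313.8  95. ]
 [611.7 198.6  95. ]
 [515.5 159.8  95. ]
 [469.1 274.8  95. ]]
-68.15263648703151 21.98287918450162
dropper [[486.07188047 -15.75816255  70.        ]]
jar [[573.92248707 -17.81934886  55.        ]]
beaker [[705.30312965 -10.30146234  80.        ]]
(array([ 403.7, -306.2,    1.1]), [array([-1.000e-03, -1.000e-03, -1.155e+00]), array([-1.000e-03,  2.000e-03,  1.987e+00])])
```

Run:
```python
from h import *;import pickle
o,d=pickle.load(open("d0.pkl","rb"))
print(shift(o,[498,-128,200],np.radians(74.7)))
```

```text
(array([ 403.8, -306.2,   41.1]), [array([-1.000e-03, -2.000e-03, -2.459e+00]), array([-0.001,  0.   ,  0.683])])
```

```bash
python3 -m inch '[[[15,-11,2,0,0,-0.1,60],[40,-30,4,0,0,-0.24,45],[70,-53,7,0,0,-0.38,45],[100,-76,10,0,0,-0.52,45],[130,-99,13,0,0,-0.66,45],[160,-121,16,0,0,-0.8,45],[190,-144,19,0,0,-0.94,45],[220,-167,22,0,0,-1.08,45],[250,-190,25,0,0,-1.22,45],[275,-209,28,0,0,-1.36,45],[300,-228,31,0,0,-1.5,45],[322,-244,33,0,0,-1.64,45],[342,-259,35,0,0,-1.78,45],[360,-273,37,0,0,-1.92,45],[375,-284,38,0,0,-2.06,45],[387,-293,39,0,0,-2.2,45],[396,-300,40,0,0,-2.32,45],[401,-304,41,0,0,-2.41,45],[404,-306,41,0,0,-2.459,45],[404,-306,41,0,0,-2.459,45]]]'
python3 - <<'E'
from workcell import status, optics
import cv2,pickle
o=status.get_obs();im=optics.get_image("wrist");print(o['qpos'])
pickle.dump((o,im),open("d1.pkl","wb"))
cv2.imwrite("pics/w1.png",cv2.cvtColor(im["frame"],cv2.COLOR_RGB2BGR))
E
```

```text
t: 2.15
ee_pos: [498.5, -128.2, 200.2]
orientation: [-0.416, -3.114, -0.0]
ft_force: [0.4, -1.2, 0.3]
width: 39.3
grasp_force: 0.0
[-2.74853281e-01  3.18736587e-01  1.90459087e+00  7.00514127e-05
  9.18614758e-01 -1.57995644e+00]
```

View pics/w1.png

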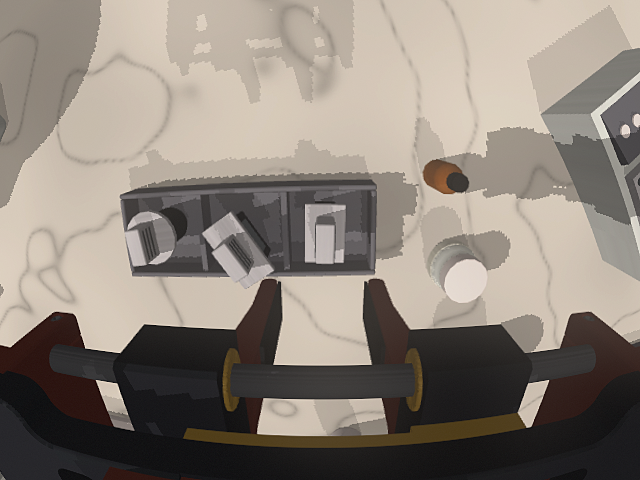

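The slim standard is at about (325,233) in the wrist view, collar corners roughly (305,205),(345,205),(347,263),(304,263). I'll refine with a zoom.

Run:
```python
import cv2
a=cv2.imread("pics/w1.png")
cv2.imwrite("pics/w1z.png",cv2.resize(a[195:275,285:365],None,fx=7,fy=7,interpolation=cv2.INTER_CUBIC))
```

```text
(no output)
```

View pics/w1z.png

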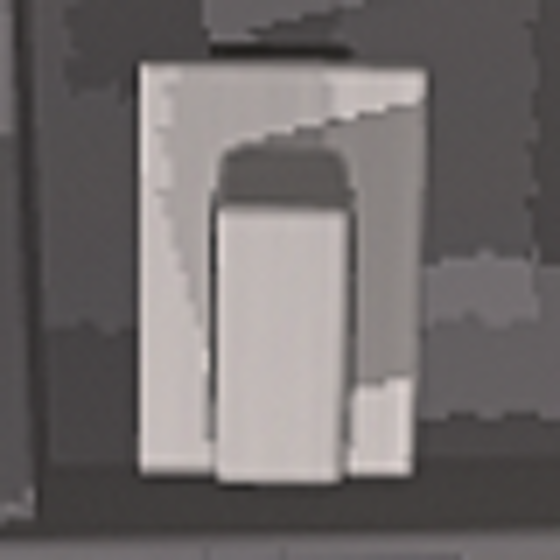

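Grip-top corners in the zoom: (218,208),(350,208),(341,482),(217,481); collar: (140,63),(428,70),(411,473),(140,473).

Run:
```python
from h import *;import pickle
o,im=pickle.load(open("d1.pkl","rb"))
for n,p,z in(("grip",[(218,208),(350,208),(341,482),(217,481)],89),("collar",[(140,63),(428,70),(411,473),(140,473)],61)):
    c=wray(im,o,(np.array(p)+.5)/7-.5+[285,195],z);m=c.mean(0)
    L=c[3]-c[0]+c[2]-c[1];W=c[1]-c[0]+c[2]-c[3]
    a=np.arctan2(L[1],L[0])
    print(n,m,np.degrees(a),np.linalg.norm(L)/2,np.linalg.norm(W)/2,np.degrees(np.arctan2(W[1],W[0])),shift(o,[*m[:2],83],a-np.pi/2))
```

```text
grip [ 499.86354832 -126.32749396   89.        ] -16.113358885333135 29.304588259784317 13.092508768178186 74.50388421871682 (array([ -0.9,   2.1, 117.2]), [array([ 1.000e-03,  0.000e+00, -3.126e+00]), array([ 0.   , -0.   ,  0.015])])
collar [ 499.98663454 -126.331317     61.        ] -16.293600421836736 47.64617208866351 31.53465075099003 74.04255885953773 (array([ -1. ,   2.2, 117.2]), [array([ 1.000e-03,  0.000e+00, -3.123e+00]), array([ 0.   , -0.   ,  0.019])])
```

```bash
python3 -m inch '[[[0,1,10,0,0,0.018,45],[-1,2,30,0,0,0.018,45],[-1,2,55,0,0,0.018,45],[-1,2,80,0,0,0.018,45],[-1,2,98,0,0,0.018,45],[-1,2,110,0,0,0.018,45],[-1,2,116,0,0,0.018,45],[-1,2,117,0,0,0.018,45],[-1,2,117,0,0,0.018,30],[-1,2,117,0,0,0.018,15],[-1,2,117,0,0,0.018,0],[-1,2,117,0,0,0.018,0],[-1,2,117,0,0,0.018,0],[-1,2,117,0,0,0.018,0],[-1,2,117,0,0,0.018,0]]]'
```

```text
t: 3.7
ee_pos: [500.4, -127.1, 84.0]
orientation: [0.446, 3.109, -0.0]
ft_force: [-0.2, 0.1, 4.9]
width: 13.9
grasp_force: 30.0
```

```bash
python3 -m inch '[[[0,0,-5,0,0,0,0],[0,0,-20,0,0,0,0],[0,0,-45,0,0,0,0],[0,0,-70,0,0,0,0],[0,0,-95,0,0,0,0],[0,0,-115,0,0,0,0],[0,0,-127,0,0,0,0],[0,0,-130,0,0,0,0],[0,0,-130,0,0,0,0],[0,0,-130,0,0,0,0]]]'
python3 - <<'E'
from h import *;from workcell import status
o=status.get_obs();print(o['ft_force'],o['ee_pos'],shift(o,[540.6,236.5,o['ee_pos'][2]],np.radians(22)))
E
```

```text
t: 4.7
ee_pos: [499.3, -126.8, 212.4]
orientation: [-0.446, -3.108, -0.0]
ft_force: [-0.3, 0.4, -1.5]
width: 13.6
grasp_force: 30.0
[-0.30625467  0.35720638 -1.47954635] [ 499.28899718 -126.77407328  212.36900475] (array([6.240e+01, 3.602e+02, 1.000e-01]), [array([-0.001, -0.002,  0.902]), array([ 2.00e-03, -1.00e-03, -2.24e+00])])
```

```bash
python3 -m inch '[[[2,10,0,0,0,0.03,0],[5,30,0,0,0,0.08,0],[10,58,0,0,0,0.15,0],[16,90,0,0,0,0.23,0],[22,122,0,0,0,0.31,0],[28,154,0,0,0,0.39,0],[34,186,0,0,0,0.47,0],[40,218,0,0,0,0.55,0],[45,250,0,0,0,0.63,0],[50,280,0,0,0,0.7,0],[54,306,0,0,0,0.77,0],[57,328,0,0,0,0.82,0],[60,345,0,0,0,0.87,0],[62,356,0,0,0,0.895,0],[62.4,360,0,0,0,0.902,0],[62.4,360.2,0,0,0,0.902,0],[62.4,360.2,0,0,0,0.902,0],[62.4,360.2,0,0,0,0.902,0]]]'
python3 - <<'E'
from workcell import status, optics
import cv2,pickle,numpy as np
o=status.get_obs();d={n:optics.get_image(n) for n in("wrist","side")}
print(o['ee_pos'],o['orientation'])
pickle.dump((o,d),open("d2.pkl","wb"))
for n in d:cv2.imwrite(f"pics/{n}2.png",cv2.cvtColor(d[n]["frame"],cv2.COLOR_RGB2BGR))
w=cv2.imread("pics/wrist2.png")[150:400,180:460]
s=cv2.imread("pics/side2.png")[60:260,120:300]
z=lambda a:cv2.resize(a,(int(a.shape[1]*580/a.shape[0]),580),interpolation=cv2.INTER_CUBIC)
cv2.imwrite("pics/w2z.png",z(w));cv2.imwrite("pics/s2z.png",z(s))
E
```

```text
t: 6.5
ee_pos: [541.1, 235.6, 213.1]
orientation: [-1.757, -2.604, 0.001]
ft_force: [0.4, -1.2, -0.8]
width: 14.1
grasp_force: 30.0
[541.0951337  235.57846422 213.13257387] [-1.75697622e+00 -2.60404376e+00  9.24249003e-04]
```

View pics/w2z.png

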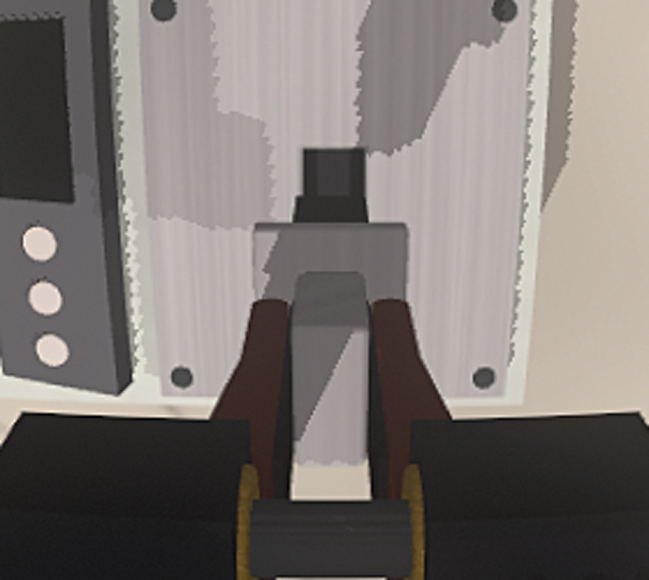

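View pics/s2z.png

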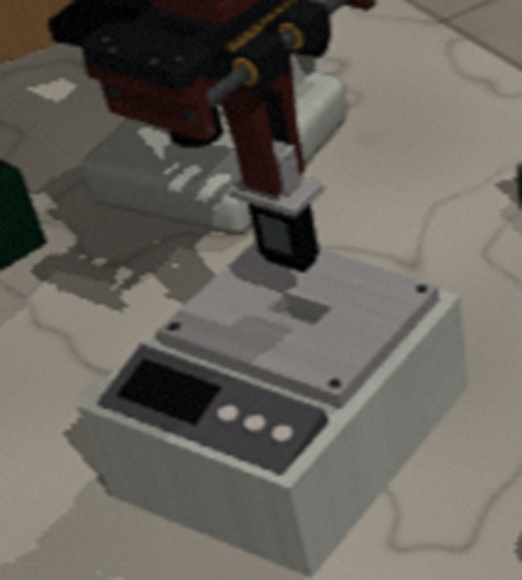

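Wrist zoom: plate screws at (164,10),(505,10),(181,377),(484,377), far slot edge (303,148)–(366,148), collar far edge (254,224)–(408,224); held blade looks straight. The side view shows the blade upright above and slightly behind the slot.

Run:
```python
from h import *;import pickle
o,d=pickle.load(open("d2.pkl","rb"));im=d['wrist'];M=R.from_rotvec(o['orientation'])
u=lambda p:(np.array(p)+.5)/2.32-.5+[180,150]
T=lambda P:M.inv().apply(P-o['ee_pos']).round(1)
p=wray(im,o,u([(164,10),(505,10),(181,377),(484,377)]),95)
print("screws tool",T(p),"ctr",p.mean(0),T(p.mean(0)[None]))
L=p[0]-p[2]+p[1]-p[3];W=p[1]-p[0]+p[3]-p[2];print("angles",np.degrees(np.arctan2(L[1],L[0])),np.degrees(np.arctan2(W[1],W[0])),"tool x",np.degrees(np.arctan2(*M.apply([1,0,0])[1::-1])))
e=wray(im,o,u([(303,148),(366,148)]),95);print("slot far edge",T(e),e)
c=wray(im,o,u([(254,224),(408,224)]),o['ee_pos'][2]-23);print("collar far edge",T(c))
b=wray(im,o,u([(295,222),(367,222),(295,196),(367,196)]),o['ee_pos'][2]-79);print("blade foot",T(b))
g=wray(im,o,u([(292,325),(370,325),(366,465),(293,465)]),o['ee_pos'][2]+5);print("grip top",T(g))
s=ray(d['side'],(np.array([(174,326),(422,289),(335,384)])+.5)/2.9-.5+[120,60],95);print("side screws",s,(s[0]+s[1])/2)
q=ray(d['side'],(np.array([(272,315),(290,292),(331,303),(316,325)])+.5)/2.9-.5+[120,60],95);print("side slot",q.mean(0),q)
```

```text
screws tool [[ 63.9 -49.9 118.2]
 [ 64.   53.8 118.1]
 [-59.4 -50.7 118.2]
 [-59.5  53.4 118.1]] ctr [541.72412919 238.2559998   95.        ] [[  2.3   1.7 118.1]]
angles 111.72506779067618 21.979105642621967 tool x 111.98407900178496
slot far edge [[ 20.5  -7.8 118.1]
 [ 20.5  11.7 118.1]] [[526.09163207 251.60969359  95.        ]
 [544.18750917 258.91481115  95.        ]]
collar far edge [[ 25.9 -14.9  23. ]
 [ 25.9  16.2  23. ]]
blade foot [[ 8.8 -8.9 79. ]
 [ 8.8 10.5 79. ]
 [16.  -8.9 79. ]
 [16.  10.4 79. ]]
grip top [[ 16.2  -6.2  -5. ]
 [ 16.2   7.4  -5. ]
 [-13.1   7.2  -5. ]
 [-13.1  -6.6  -5. ]]
side screws [[471.78439674 276.57864281  95.        ]
 [614.14056362 199.47593179  95.        ]
 [517.31506488 160.32707002  95.        ]] [542.96248018 238.0272873   95.        ]
side slot [543.33877473 235.74126889  95.        ] [[525.01428575 243.48401446  95.        ]
 [547.03265158 255.84613532  95.        ]
 [560.68581805 227.92464568  95.        ]
 [540.62234353 215.71028009  95.        ]]
```

```bash
python3 -m inch '[[[0.3,0.5,5,0,0,0,0],[0.6,1.1,15,0,0,0,0],[0.6,1.1,25,0,0,0,0],[0.6,1.1,31,0,0,0,0],[0.6,1.1,34,0,0,0,0],[0.6,1.1,36,0,0,0,0],[0.6,1.1,38,0,0,0,0],[0.6,1.1,40,0,0,0,0],[0.6,1.1,42,0,0,0,0],[0.6,1.1,44,0,0,0,0],[0.6,1.1,46,0,0,0,0],[0.6,1.1,48,0,0,0,0],[0.6,1.1,48,0,0,0,0],[0.6,1.1,48,0,0,0,0]]]'
```

```text
t: 8.0
ee_pos: [542.0, 237.2, 165.3]
orientation: [-1.757, -2.604, 0.0]
ft_force: [-0.3, -0.6, -1.6]
width: 13.8
grasp_force: 30.0
```

```bash
python3 -m inch '[[[0,0,2,0,0,0,0],[0,0,5,0,0,0,0],[0,0,8,0,0,0,0],[0,0,11,0,0,0,0],[0,0,14,0,0,0,0],[0,0,17,0,0,0,0],[0,0,20,0,0,0,0],[0,0,22,0,0,0,0],[0,0,22,0,0,0,0],[0,0,22,0,0,0,0]]]'
```

```text
t: 9.0
ee_pos: [542.0, 237.2, 143.4]
orientation: [-1.757, -2.604, 0.0]
ft_force: [-0.6, -0.5, -1.5]
width: 13.6
grasp_force: 30.0
```

```bash
python3 -m inch '[[[0,0,2,0,0,0,0],[0,0,4,0,0,0,0],[0,0,6,0,0,0,0],[0,0,8,0,0,0,0],[0,0,10,0,0,0,0],[0,0,12,0,0,0,0],[0,0,14,0,0,0,0],[0,0,16,0,0,0,0],[0,0,16,0,0,0,0],[0,0,16,0,0,0,0]]]'
```

```text
t: 10.0
ee_pos: [542.1, 237.3, 127.5]
orientation: [1.757, 2.604, 0.0]
ft_force: [-1.7, 0.7, 3.5]
width: 14.0
grasp_force: 30.0
```

```bash
python3 -m inch '[[[0,0,1,0,0,0,0],[0,0,1.5,0,0,0,0],[0,0,2,0,0,0,0],[0,0,2.5,0,0,0,0],[0,0,3,0,0,0,0],[0,0,3,0,0,0,0],[0,0,3,0,0,0,0]]]'; python3 -m inch '[[[0,0,0.5,0,0,0,0],[0,0,1,0,0,0,0],[0,0,1,0,0,0,0],[0,0,1,0,0,0,0]]]'
```

```text
t: 10.7
ee_pos: [542.1, 237.3, 124.4]
orientation: [1.757, 2.604, 0.0]
ft_force: [-0.4, -0.6, 5.4]
width: 13.6
grasp_force: 30.0
t: 11.1
ee_pos: [542.2, 237.3, 124.0]
orientation: [1.757, 2.604, 0.0]
ft_force: [-2.4, -0.7, 10.2]
width: 13.6
grasp_force: 30.0
```

```bash
python3 -m inch '[[[0,0,0.4,0,0,0,0],[0,0,0.8,0,0,0,0],[0,0,0.8,0,0,0,0],[0,0,0.8,0,0,0,0],[0,0,0.8,0,0,0,0]]]'
python3 - <<'E'
from workcell import status, optics
import cv2
d=optics.get_image("side");print(status.get_obs()['ft_force'])
a=cv2.cvtColor(d["frame"],cv2.COLOR_RGB2BGR)[60:260,120:300]
cv2.imwrite("pics/s3z.png",cv2.resize(a,(522,580),interpolation=cv2.INTER_CUBIC))
E
```

```text
t: 11.6
ee_pos: [542.2, 237.3, 124.0]
orientation: [1.757, 2.604, 0.001]
ft_force: [-5.5, -1.6, 16.9]
width: 13.5
grasp_force: 30.0
[-5.3218672  -2.95895594 16.56709821]
```

View pics/s3z.png

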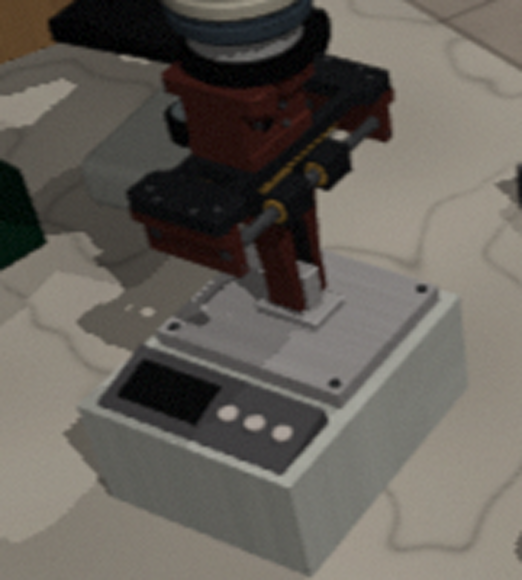

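The collar at about (300,305) lies flat on the plate, with the grip held. TCP height has stopped at 124 mm while the force is 17 N, so the standard is seated.

```bash
python3 -c "
from workcell import ctrl;print(ctrl.close_job())"
```

```text
the job is handed in; nothing more can be done
None
```

I handed the job in with the slim standard seated in the slot: its collar is flat on the plate, and the gripper still holds the grip bar (30 N) and presses down with about 17 N; `close_job` gave no verdict.

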